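# Set the trimming wheel's speed and start it

### The job

Push the red-and-white pointer of the pottery wheel's speed selector round with a fingertip, click by click, until it rests in the click at the big yellow dot; then press the green start button right down, let it come up again, and end clear of everything. Only push the pointer from one side, never grip it, and do not press start before the speed is set. Leave the bowl, the jar and the scraper where they are.

Things in the scene. Friction and masses are not known exactly. Their poses are not given: they have to be found in the camera images.
- console: Speed controller: fixed grey box 165 (its x) by 300 (its y) by 55 mm high. Origin at the centre of its underside, z up; at yaw 0 its x points away from the robot. On its flat top (55 mm up): the selector, axis at (-12, -55) mm in this frame, on a flat black scale of 88 mm radius, and the start button at (-12, 105) mm.
- selector (a joint): Selector angle, rad, growing CLOCKWISE from above. 8 clicks (detents) at 0, 0.524, 1.047 .. 3.665 (every 30 degrees), end stops just outside. At angle q the pointer points at 1.833 - q, counter-clockwise from console +x. Starts in one of the first three clicks, anticlockwise of the yellow dot. Pushed past half-way between clicks (about 2 N at the fin) it snaps into the next and stays.
- selector_fin (a point): Centre of the pointer fin, 42 mm out from the selector's axis, 26 mm above the console's top. x points outwards along the pointer, z up. The fin's white core, 10 mm thick, runs from the axis to 60 mm out; with its red cheeks it is 16 mm thick; its top is 41 mm above the console's top. Below it a black disc of 36 mm radius (top 12 mm above the console's); on the axis a hub of 13 mm radius, 38 mm high.
- selector_aim (a point): The point on the scale at which the pointer aims: 72 mm out from the selector's axis, straight ahead of the pointer's end, at the radius of the dots. In the right click it lies over the yellow dot's centre.
- cheek_ccw: Red cheek on the fin's anticlockwise side, from 17 to 55 mm out from the axis and 13 to 37 mm above the console's top: push on this one to turn the selector clockwise. Origin on the selector's axis at the console's top; x outwards along the pointer, z up.
- cheek_cw: The same red cheek on the fin's clockwise side. Forces on both cheeks at once count as gripping the pointer.
- mark_yellow: The yellow dot, 17 mm wide and flat, on the scale 72 mm from the selector's axis, at the speed that is wanted: one of the fourth to seventh clicks (selector at 1.571, 2.094, 2.618 or 3.142 rad). The other clicks have small white dots, 8 mm wide. Origin at its centre on the console's top.
- start (a joint): Travel of the green start button, m: 0 up, 0.006 fully down (about 5 N), springs back. Counts as pressed beyond 0.0045.
- start_top (a point): Centre of the top face of the green button (30 mm wide, in a black collar 46 mm wide), 77 mm above the bench when up; pressed downwards.
- bowl: Loose white bowl, 110 mm wide at the rim, 50 mm high, on the bench to the right of the console. Origin under its centre. Leave alone.
- slip_jar: Loose terracotta-coloured jar with white lid, 60 mm wide, 85 mm high, on the bench to the left of the console. Origin under its centre. Leave alone.
- scraper: Loose steel scraper with a wooden handle, 160 mm long, lying flat on the bench beyond the console. Leave alone.

How it is judged:
By the outcome, as a careful person would: the job done as asked, in the order asked, and still so for the second after the job is handed in, with the robot touching nothing.
It also fails if it takes over 53 s, if anything falls off the work surface, if the arm or the gripper's body presses on something with over 40 N, if the wrist force passes 120 N, or if a joint passes its speed limit or range.

### The arm

A 7-joint arm with a two-finger parallel gripper is mounted at the origin on the work surface. World frame = base frame: x ahead of the robot, y to its left, z up, the work surface at z = 0. Lengths are in m, angles in degrees, forces in N, time in s.
With the tool pointing down it reaches from about 0.425 to 1.025 m from the base axis. Payload 9.4 kg.
Tool frame: the origin (TCP) lies on the mounting face of the last link; the fingertips stand 186 mm ahead of it and the grasp point (between the pads) lies 167 mm ahead of it; z points along the fingers, y is the line along which they close (so a half turn about z gives the same grasp; the last joint's range is limited). The gripper opens to 93 mm and grips with 3 to 60 N. Pads are 15 mm wide; open, the fingers measure 128 mm over their backs; the gripper's body (75 mm by 188 mm) begins 65 mm behind the grasp point.
Start: joints at [-67.821, 34.337, -0.143, 91.639, 0.103, 54.024, -4.572], TCP at [0.324, 0.648, 0.405] pointing down, gripper open.
Joint ranges: [-147.43, 147.43], [-19.82, 112.94], [-74.19, 73.91], [6.32, 146.72], [-59.91, 239.91], [6.04, 106.73], [-150.56, 150.56]. Speed limits (degrees/s): [127.2, 127.2, 172.46, 172.46, 180, 180, 180].

### API

Orientations are given as [roll, pitch, yaw] about the fixed x, y, z axes, in that order (R = Rz(yaw) Ry(pitch) Rx(roll)).
In Python, from rig import ctrl, effector, planner, cams gives the robot as it stands. Calls block until the motion is done:
- ctrl.reach(position, orientation): joint-space move of the TCP to a pose.
- ctrl.line_to(position, frame=None, rate=0.15, until_force=None): straight line of the TCP; frame=None keeps the orientation; rate is the mean speed in m/s. With until_force (N) it stops when the force on the tool has changed by that much, and returns True; else False.
- ctrl.goto_joints(angles): joint-space move.
- effector.command_gripper(opening): opening from 0.0 (shut) to 1.0 (fully open); the grip force is fixed at half the most; returns when the fingers have stopped.
- ctrl.dwell(seconds).
- planner.solve_ik(position, orientation): joint angles nearest the present ones, or None.
- cams.read_camera(name): name is "scene" or "top" or "wrist"; returns the picture (384x512x3 uint8, blue, green, red); there is no depth.
- cams.calibration(name): a dict with "fovy" (degrees; the focal length in pixels is half the picture's height over the tangent of half this angle, whatever the lens; pixels are square), "cx", "cy" (the principal point, pixels), "origin" and "rotation" of the camera in the world. Camera axes: x right, y down, z forward; pixel columns grow to the right and rows downward; lengths in m; the calibration is good to about 2 mm. A picture is of the moment at which its call begins: read the wrist's pose just before it. calibration takes no time and is no camera call; for the wrist camera it gives the pose at the moment of the call.
A pose or a line that the arm cannot do raises ctrl.Unreachable and nothing moves.
- ctrl.finish_job(): hands the job in; it is judged then, once.
Readings, each from a call of its own:
- ctrl.read_time(): time.
- ctrl.read_qpos(): joint angles.
- ctrl.read_joint_velocities(): joint speeds.
- ctrl.read_tau(): joint torques, N m.
- ctrl.read_ee_pos(): TCP position.
- ctrl.read_tcp_rot(): TCP orientation.
- ctrl.read_wrist_force(): force on the tool from outside, world axes, zero at the start.
- ctrl.read_moment(): the same for the moment, N m.
- ctrl.read_gripper_width(): opening from 0.0 (shut) to 1.0 (fully open).
- ctrl.read_gripper_force(): force on a finger pad.
Only numpy, scipy, OpenCV 4.12 (cv2) and the standard library are available. Lean on these libraries where they do the work, as an engineer would, in place of code of your own. Each camera call takes 0.05 s, during which the arm holds its last target. There are 200 camera calls.

## Working session

There is one attempt and no reset: what is moved stays moved. The work goes in short steps, each a Python script; the robot and the scene stay as the last script left them, time stands still between calls to the robot, and variables do not carry over. Pictures are saved under pics/ and viewed, at most 10 in all, crops included, and the job is handed in when it is done.

```bash
mkdir -p pics; ls
python3 - <<'E'
from rig import ctrl,cams
import cv2,numpy as np
ims=[]
for n in("scene","top"):
    im=cams.read_camera(n);cv2.imwrite(f"pics/{n}0.png",im);c=cams.calibration(n);print(n,c)
print(ctrl.read_time())
E
```

```text
pics
scene {'fovy': 44.84747282208569, 'cx': 260.975378600324, 'cy': 196.21784224554352, 'origin': array([ 1.08331507, -0.45542124,  0.90068136]), 'rotation': array([-140.07925506,    0.89736633,   42.27051076])}
top {'fovy': 51.81075047799644, 'cx': 259.36988172436025, 'cy': 190.29489680538563, 'origin': array([0.52875889, 0.03087302, 0.92595141]), 'rotation': array([-171.96271176,    0.51584195,  -91.56539695])}
0.1
```

View pics/top0.png

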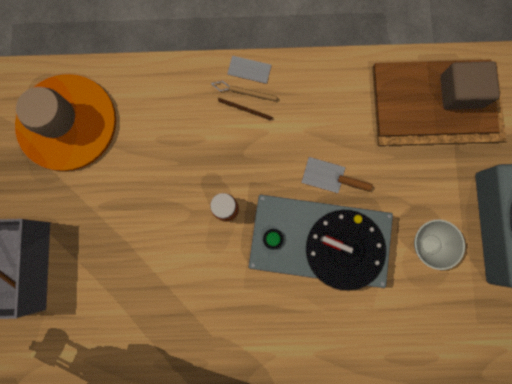

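View pics/scene0.png

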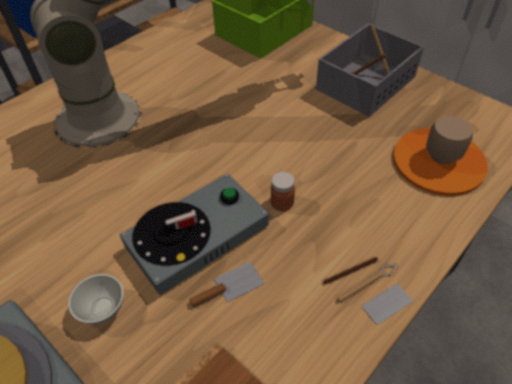

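The top view has the selector near (346,249) with the pointer towards the left at (323,238), the yellow dot at (358,219) and the green button at (274,239). There is a smaller orange-ish dot at (312,254). The jar is at (224,207), the bowl at (440,245) and the scraper at (338,175).

```bash
cat > h.py <<'E'
import numpy as np,cv2
from scipy.spatial.transform import Rotation as R
from rig import ctrl,effector,planner,cams
def ray(c,px,z):
    f=192/np.tan(np.radians(c["fovy"]/2))
    d=R.from_euler("xyz",c["rotation"],degrees=True).apply(np.c_[(np.atleast_2d(px)-[c["cx"],c["cy"]])/f,np.ones(len(np.atleast_2d(px)))])
    o=np.array(c["origin"]); return o+d*((z-o[2])/d[:,2])[:,None]
def blobs(im,lo,hi,amin=4):
    m=cv2.inRange(cv2.cvtColor(im,cv2.COLOR_BGR2HSV),np.array(lo),np.array(hi))
    n,_,s,c=cv2.connectedComponentsWithStats(m)
    return [(c[i],s[i,4]) for i in range(1,n) if s[i,4]>=amin]
YEL=((18,120,90),(35,255,255));GRN=((45,100,40),(85,255,255));RED1=((0,140,60),(6,255,255));RED2=((172,120,60),(180,255,255));WHT=((0,0,140),(180,60,255))
E
python3 - <<'E'
from h import *
im={n:cv2.imread(f"pics/{n}0.png") for n in("top","scene")}
for n in im:
    c=cams.calibration(n)
    for nm,k,z in(("yel",YEL,.055),("grn",GRN,.077),("red",RED1,.081),("red",RED2,.081),("wht",WHT,.055)):
        for p,a in blobs(im[n],*k):
            w=ray(c,p,z)[0]
            if .3<w[0]<.8 and -.3<w[1]<.3: print(n,nm,p.round(1),a,w.round(4))
c=cv2.resize(im["top"][185:300,240:405],None,fx=4.8,fy=4.8,interpolation=cv2.INTER_CUBIC);cv2.imwrite("pics/crop.png",c)
E
```

```text
top yel [276.8 126. ] 681 [ 0.7986 -0.0085  0.055 ]
top yel [201.8 130.9] 32 [0.7921 0.1627 0.055 ]
top yel [170.2 131.7] 12 [0.7925 0.2346 0.055 ]
top yel [177.1 131.2] 9 [0.7931 0.2189 0.055 ]
top yel [185.7 131.3] 15 [0.7924 0.1994 0.055 ]
top yel [217. 137.] 107 [0.7768 0.1281 0.055 ]
top yel [235.5 136.8] 6 [0.776  0.0862 0.055 ]
top yel [152.8 138.2] 4 [0.7783 0.2743 0.055 ]
top yel [236. 190.] 5 [0.6541 0.0873 0.055 ]
top yel [357.6 218.6] 54 [ 0.5829 -0.1788  0.055 ]
top yel [204.5 225.8] 4 [0.5766 0.1582 0.055 ]
top yel [400.9 251.1] 48 [ 0.5099 -0.2682  0.055 ]
top yel [233.5 249.5] 4 [0.5232 0.0953 0.055 ]
top yel [146.3 254. ] 6 [0.5187 0.2856 0.055 ]
top yel [155.  252.8] 4 [0.5209 0.2667 0.055 ]
top yel [160.8 252.3] 6 [0.5214 0.254  0.055 ]
top yel [183.4 257.8] 296 [0.5084 0.2048 0.055 ]
top yel [216.5 255.2] 4 [0.5118 0.1325 0.055 ]
top yel [146.2 262. ] 4 [0.5015 0.2856 0.055 ]
top yel [163.1 267.8] 61 [0.4881 0.2488 0.055 ]
top yel [204.  269.5] 62 [0.4821 0.1601 0.055 ]
top yel [220.8 269.6] 5 [0.4809 0.1236 0.055 ]
top yel [227.  270.2] 5 [0.4793 0.1102 0.055 ]
t
[... 911 characters left out ...]
38.6] 174 [0.5441 0.0097 0.077 ]
top red [334.  238.7] 21 [ 0.5403 -0.1201  0.081 ]
top red [330.9 245.6] 32 [ 0.5259 -0.1127  0.081 ]
top wht [222.2 205.1] 436 [0.6213 0.1186 0.055 ]
top wht [325.  222.5] 4 [ 0.5764 -0.1068  0.055 ]
top wht [314.8 236. ] 4 [ 0.5476 -0.0829  0.055 ]
top wht [336.5 243.8] 110 [ 0.5293 -0.1295  0.055 ]
scene yel [180.4 256.7] 53 [ 0.5818 -0.1803  0.055 ]
scene grn [228.9 192.7] 113 [0.5472 0.0043 0.077 ]
scene red [185.7 221.4] 77 [ 0.537  -0.1201  0.081 ]
scene red [189.  221.2] 5 [ 0.5419 -0.1149  0.081 ]
scene red [183.5 225.2] 4 [ 0.5411 -0.1303  0.081 ]
scene wht [282.6 179.6] 268 [0.6014 0.1335 0.055 ]
scene wht [180.7 217. ] 71 [ 0.5014 -0.1086  0.055 ]
```

View pics/crop.png

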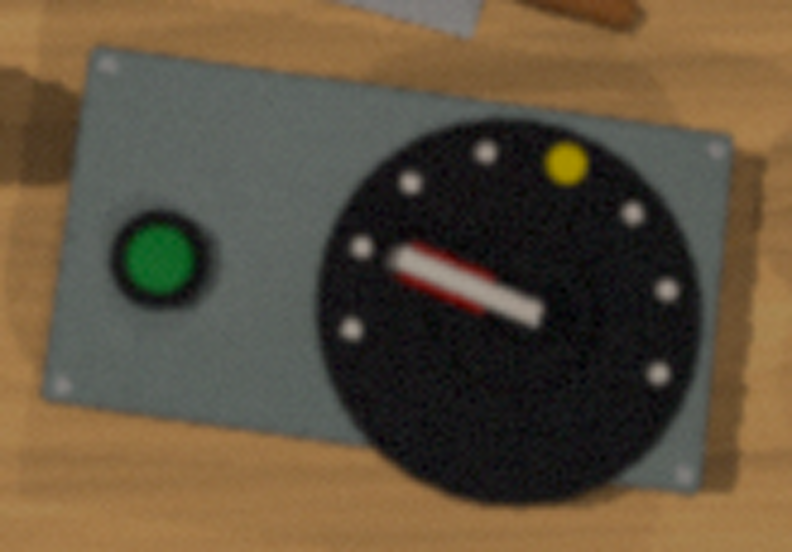

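The crop shows all eight dots. The pointer is at the 2nd, crop (361,247), and the yellow dot is the 5th, crop (566,163). So q goes from 0.524 to 2.094, three clicks clockwise.

Run:
```python
from h import *
c=cams.calibration("top")
P=np.array([[352,328],[361,247],[410,182],[486,152],[566,163],[632,212],[667,290],[658,373]])
W=ray(c,np.array([240,185])+(P+.5)/4.8-.5,.055)[:,:2]
k=np.radians(105-30*np.arange(8)); U=.072*np.c_[np.cos(k),np.sin(k)]
r,_=R.align_vectors(np.c_[W-W.mean(0),0*k],np.c_[U-U.mean(0),0*k])
yaw=r.as_euler("xyz")[2]; rot=np.array([[np.cos(yaw),-np.sin(yaw)],[np.sin(yaw),np.cos(yaw)]])
ax=W.mean(0)-rot@U.mean(0)
print("axis",ax.round(4),"yaw",np.degrees(yaw).round(2),"res mm",(1e3*np.linalg.norm(W-ax-U@rot.T,axis=1)).round(1))
print("button pred",ax+rot@[0,.16],"origin",ax-rot@[-.012,-.055])
print("rot",ctrl.read_tcp_rot())
for s in(-90,90):
  for phi in np.degrees(yaw)+np.array([105,75,45,15,-15]):
    a=np.radians(phi); j=planner.solve_ik([ax[0]+.045*np.cos(a),ax[1]+.045*np.sin(a),.26],[180,0,(phi+s+180)%360-180]); print(s,round(phi),None if j is None else np.round(j))
```

```text
axis [ 0.5176 -0.1487] yaw -9.6 res mm [0.4 0.3 0.2 0.4 0.1 0.6 0.3 0.3]
button pred [0.54430291 0.00901349] origin [ 0.53861773 -0.09651697]
rot [-1.79922024e+02  1.06552589e-02  1.53431092e+02]
-90 95 [-12.  36.  26. 126. -37.  26. -41.]
-90 65 [-15.  38.  31. 123. -41.  29. -68.]
-90 35 [-25.  47.  53. 121. -59.  43. -78.]
-90 5 [ -23.   48.   53.  119.  -58.   44. -107.]
-90 -25 [ 27.  38. -24. 116.  28.  32. 139.]
90 95 [ 12.  34. -10. 124.  14.  23.  86.]
90 65 [  8.  34.  -4. 122.   5.  24.  66.]
90 35 [  5.  35.   3. 119.  -3.  26.  46.]
90 5 [  3.  36.   9. 118. -12.  27.  26.]
90 -25 [  1.  37.  15. 118. -19.  28.   6.]
```

```bash
cat >> h.py <<'E'
AX=np.array([.5176,-.1487]);YAW=-9.6;BTN=np.array([.5445,.0085])
def pose(phi,tipz,r=.045):
    a=np.radians(phi); return [AX[0]+r*np.cos(a),AX[1]+r*np.sin(a),tipz+.186],[180,0,(phi+90+180)%360-180]
E
python3 - <<'E'
from h import *
effector.command_gripper(0)
ctrl.reach(*pose(101,.16)); print(ctrl.read_time(),ctrl.read_ee_pos())
p,o=pose(101,.0745)
print("hit",ctrl.line_to(p,o,rate=.08,until_force=6),ctrl.read_ee_pos())
f0=np.array(ctrl.read_wrist_force())
for phi in list(range(92,1,-9))+[1]:
    h=ctrl.line_to(*pose(phi,.0745),rate=.04,until_force=20)
    f=np.array(ctrl.read_wrist_force())-f0
    print(phi,h,f.round(1),round(ctrl.read_time(),1))
    if h: break
else:
    ctrl.line_to(*pose(12,.0745)); ctrl.line_to(pose(12,.0745)[0][:2]+[.33])
    print(ctrl.read_time()); cv2.imwrite("pics/top1.png",cams.read_camera("top"));cv2.imwrite("pics/wr1.png",cams.read_camera("wrist"))
    a,b=[cv2.imread(f"pics/{n}1.png") for n in("top","wr")]
    cv2.imwrite("pics/both.png",np.hstack([cv2.resize(a[170:310,230:410],(400,311)),cv2.resize(b,(400,311))]))
E
```

```text
4.2917 [ 0.50934594 -0.1038679   0.34603476]
hit False [ 0.50912108 -0.1045478   0.26088898]
92 False [-1.  -0.4  0.8] 5.8
83 False [-0.  -1.1  0. ] 6.2
74 False [ 0.8 -0.2 -0.2] 6.5
65 False [-1.6 -0.3  0.7] 6.8
56 False [-0.5  0.6 -0.5] 7.1
47 False [ 0.6 -0.1 -0.2] 7.5
38 False [-0.7 -0.2  0.8] 7.8
29 False [-0.4  1.8 -0.3] 8.1
20 False [ 0.4 -0.7 -0. ] 8.4
11 False [-0.5 -0.5 -1.2] 8.8
2 False [1.5 1.6 1. ] 9.1
1 False [-0.4  1.1 -0.6] 9.3
10.2917
```

View pics/both.png

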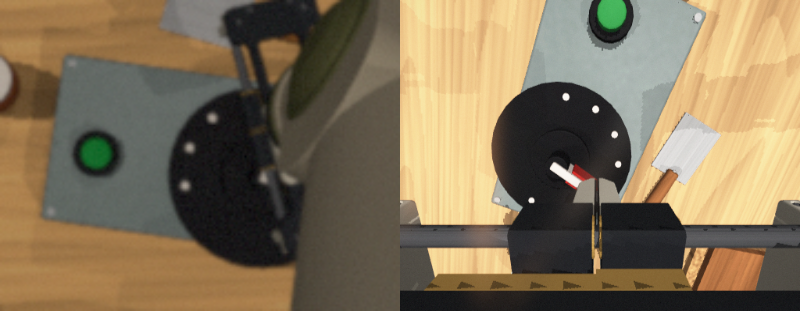

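The wrist picture shows the pointer turned past the first four white dots; its end, near (590,180), is hidden by the fingers. I'll move above the button to get a clear view.

Run:
```python
from h import *
ctrl.reach([*BTN,.186+.12],[180,0,170]); print(ctrl.read_time())
for n in("scene","wrist","top"): cv2.imwrite(f"pics/{n}2.png",cams.read_camera(n))
a,b=[cv2.imread(f"pics/{n}2.png") for n in("scene","wrist")]
cv2.imwrite("pics/both2.png",np.hstack([cv2.resize(a[160:300,100:280],(400,311)),cv2.resize(b,(400,311))]))
t=cv2.imread("pics/top2.png");cv2.imwrite("pics/t2.png",cv2.resize(t[185:300,240:405],None,fx=4.8,fy=4.8,interpolation=cv2.INTER_CUBIC))
```

```text
11.05
```

View pics/both2.png

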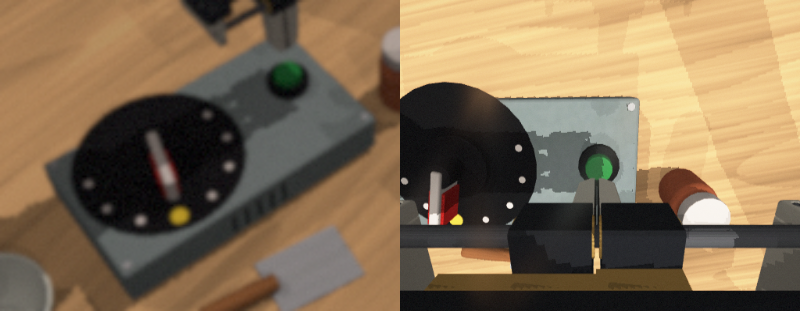

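View pics/t2.png

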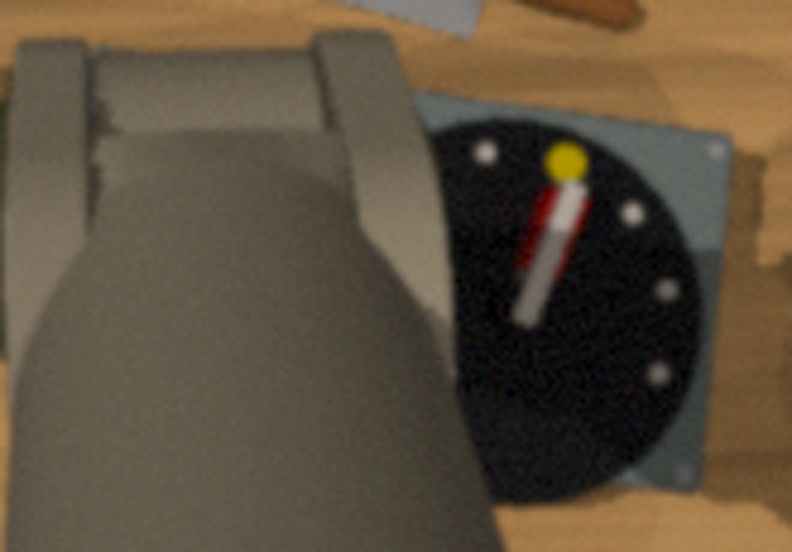

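The pointer, crop (525,320) to (575,185), aims at the yellow dot at (566,163). The small offset is parallax from the fin's height, and the next click would be 30° away. Now press the button.

Run:
```python
from h import *
P=lambda z:[*BTN,z+.186]
ctrl.line_to(P(.082),rate=.08); ctrl.dwell(.3)
f0=np.array(ctrl.read_wrist_force())
for z in np.arange(.079,.0675,-.001):
    h=ctrl.line_to(P(z),rate=.02,until_force=15); ctrl.dwell(.15)
    f=np.array(ctrl.read_wrist_force())-f0
    print(round(z,4),h,(np.array(ctrl.read_ee_pos())[2]-.186).round(4),f.round(1))
    if h or f[2]>13: break
ctrl.dwell(.3); print(ctrl.read_time())
```

```text
0.079 False 0.079 [-0.5  0.1 -0.3]
0.078 False 0.078 [-1.7  0.2 -0.1]
0.077 False 0.0771 [-0.9  1.3  1.4]
0.076 False 0.076 [-0.5  1.   1.4]
0.075 False 0.075 [0.7 0.3 2.4]
0.074 False 0.074 [-0.7  0.4  3.6]
0.073 False 0.073 [0.3 0.1 3.1]
0.072 False 0.072 [1.  1.1 5. ]
0.071 False 0.0714 [-0.4 -0.2  9.3]
0.07 False 0.0712 [-2.   0.9 20.6]
16.475
```

The force ramped up from 77 mm to the bottom stop at 71 mm, so the button went fully down. Now retract, check and hand in.

Run:
```python
from h import *
ctrl.line_to([*BTN,.186+.2],rate=.1)
ctrl.reach([.45,.35,.45],[180,0,150]); ctrl.dwell(.3)
t=cams.read_camera("top");cv2.imwrite("pics/t3.png",t[100:330,150:480])
print(ctrl.read_time(),ctrl.read_wrist_force())
```

```text
19.625 [ 0.2220719  -0.56178631  0.95102708]
```

View pics/t3.png

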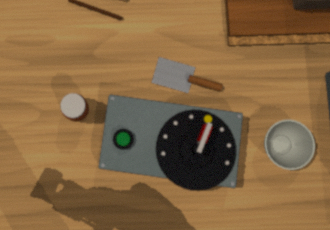

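The pointer is at the yellow dot (208,119), the button is up at (123,139), and the bowl, jar and scraper have not moved.

```bash
python3 -c "
from rig import ctrl
print(ctrl.finish_job())"
```

```text
the job is handed in; nothing more can be done
None
```

The selector is in the click at the yellow dot; after that the start button was pressed fully down and released, and the job was handed in at about 20 s with the arm clear and the bowl, jar and scraper not moved.

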